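# Count to the third gap and push the dental model home

### The arm

A 6-joint arm with a two-finger parallel gripper is mounted at the origin on the work surface. World frame = base frame: x ahead of the robot, y to its left, z up, the work surface at z = 0. Lengths are in m, angles in rad, forces in N, time in s.
With the tool pointing down it reaches from about 0.375 to 0.9 m from the base axis. Payload 3.1 kg.
Tool frame: the origin (TCP) lies between the finger pads; the fingertips stand 22 mm ahead of it and the grasp point (between the pads) lies 3 mm ahead of it (arm.tip_reach is the distance from the TCP to the fingertips, in m); z points along the fingers, y is the line along which they close (so a half turn about z gives the same grasp; the last joint's range is limited). The gripper opens to 85 mm and grips with 20 to 120 N. Pads are 22 mm wide; open, the fingers measure 114 mm over their backs; the gripper's body (76 mm by 85 mm) begins 54 mm behind the grasp point. The pads swing forward as they close: fully open they stand 13 mm farther back than shut.
Start: joints at [1.01, 0.527, 1.433, -0, 1.181, -0.178], TCP at [0.233, 0.58, 0.253] pointing down, gripper open.
Joint ranges: [-3.08, 3.08], [-0.75, 2.2], [0.22, 2.44], [-1.43, 4.57], [0, 2.65], [-2.85, 2.85]. Speed limits (rad/s): [2.79, 2.79, 3.14, 3.14, 3.14, 3.14].

### API

Orientations are given as a unit quaternion [w, x, y, z].
In Python, from station import arm gives the robot as it stands. The module is installed in compiled form; this text tells all that it offers.
- The arm moves only by the tool drive_tool, never from a script. Its argument "rows" is a list of rows, each an object of numbers: "x", "y", "z": the shift along the world's x, y, z in units of 30 mm (1.0 is 30 mm); "ax", "ay", "az": the turn, a rotation vector about the world's x, y, z in units of 5 degrees (1.0 is 5 degrees); "jaw": the finger opening in mm, from 0 to 85.4. In form: [{"x": .., "y": .., "z": .., "ax": .., "ay": .., "az": .., "jaw": ..}, ...]. A call has 1 to 20 rows; each row shifts and turns the commanded pose from where the row before left it; what a row does not reach is not made up. A row lasts 1/12 s, in which the tool goes at most 41.7 mm and 7.16 degrees, less where a joint would pass 70% of its speed; a pose out of reach is approached as far as the arm can. A call is refused whole if a number of a shift passes 1 or a number of a turn 1, either way. A call with a gripper value outside its range is refused whole. The fingers move at their own pace and stop on an object; the grip force is fixed at half the most. Time passes only in rows, so rows that do not move let the fingers close. It gives the time, the measured TCP pose, the force, the opening and the grip force at its end, in the units of the state.
- arm.read_state(): the state, without advancing time (a new reading comes with each control period).
- arm.grab_frame(name): name is "scene" or "top"; returns a dict with "image" (480x640x3 uint8, blue, green, red), "vertical_fov" (degrees; the focal length in pixels is half the picture's height over the tangent of half this angle, whatever the lens; pixels are square), "cx", "cy" (the principal point, pixels), "origin" and "rotation" of the camera in the world. Camera axes: x right, y up, looking along -z (the intrinsics and any distortion apply to the point x, -y, -z); pixel columns grow to the right and rows downward; lengths in m; the calibration is good to about 2 mm. A picture is of the moment at which its call begins. There is no depth.
- arm.job_done(): hands the job in; it is judged then, once.
The state is a dict: "t": time; "q": joint angles; "dq": joint speeds; "effort": joint torques, N m; "eef_pos": TCP position; "tool_rot": TCP orientation; "ft_force": force on the tool from outside, world axes, zero at the start; "ft_torque": the same for the moment, N m; "finger_gap": finger opening in m; "finger_force": force on a finger pad.
Only numpy, scipy, OpenCV 4.12 (cv2) and the standard library are available. Lean on these libraries where they do the work, as an engineer would, in place of code of your own. Each camera call takes 0.05 s, during which the arm holds its last target. There are 200 camera calls.

### The job

Count along the steel rail at the back of the model rack, starting from the end with the red post: touch the rail with a fingertip at the first, the second and then the third gap (filled gaps count too), and do not touch it beyond the third. Then push the loose blue-based dental model over the table into that third gap until it is fully home against the back wall, never lifting or tipping it. Leave the grey-based models and the jar and bottle alone.

Things in the scene. Friction and masses are not known exactly. Their poses are not given: they have to be found in the camera images.
- rack: White and aluminium model rack fixed on the table (no floor of its own). Seven dividers, 6 mm thick, 28 mm high, make six gaps side by side along its y axis, 46 mm clear, 52 mm apart: centres at y = +130, +78, +26, -26, -78, -130 mm. Origin on the table, mid-rack; x points into the gaps (away from the robot), y left, z up. Rail on top of the back wall, 52 mm high, one segment behind each gap.
- rack_mouth (a point): Middle of the open front of the rack, on the table, rack x = -21 mm: where the pointed noses of the dividers begin (full width from x = -18 mm). Gap mouths face the robot (-x).
- rack_stop (a point): Middle of the front face of the rack's back wall, on the table, rack x = +30 mm; the wall is 8 mm thick, 46 mm high. A model that is home touches it: its origin is then at rack x = 0 and its near end stands out 9 mm in front of the noses.
- grey_post: Round steel post with a grey cap, 26 mm across, top 64 mm above the table, fixed at the end of the rack opposite to the red post. Origin at its foot, 6 mm above the table.
- red_post: Round steel post with a red cap, 26 mm across, its top 64 mm above the table, fixed at one end of the rack (rack x = +34 mm, y = +174 or -174 mm). Counting starts from this end. Origin at its foot, 6 mm above the table.
- model: The loose dental model to be pushed in: yellow stone jaw with white teeth on a blue plinth, standing on the open table in front of the rack. Overall 60 mm long (its x), 38 mm wide (its y), 33 mm high; plinth 18 mm high with upright sides; about 100 to 190 g. Origin at the centre of its underside, z up. It starts roughly in line with the rack's x axis (within 0.3 rad) and slides on the table.
- stored_1: Bystander: dental model with a grey plinth, same size, already home in the rack gap at rack y = +78 mm. Leave alone. Origin under its centre.
- stored_2: Bystander: dental model with a grey plinth, same size, already home in the rack gap at rack y = -78 mm. Leave alone. Origin under its centre.
- gold_jar: Bystander: loose amber jar with a brass-coloured lid, 44 mm across, 62 mm high. Leave alone. Origin under its centre.
- white_bottle: Bystander: loose white bottle with a blue label, 36 mm across, 75 mm high. Leave alone. Origin under its centre.
- rail_a: Segment of the steel rail belonging to the gap at rack y = +130 mm: flat rigid bar 44 mm long (along rack y), 24 mm wide, 8 mm thick, 8 mm of notch between it and the next. Origin at the centre of its top face, rack x = +42 mm, 52 mm above the table.
- rail_b: Segment of the steel rail belonging to the gap at rack y = +78 mm: flat rigid bar 44 mm long (along rack y), 24 mm wide, 8 mm thick, 8 mm of notch between it and the next. Origin at the centre of its top face, rack x = +42 mm, 52 mm above the table.
- rail_c: Segment of the steel rail belonging to the gap at rack y = +26 mm: flat rigid bar 44 mm long (along rack y), 24 mm wide, 8 mm thick, 8 mm of notch between it and the next. Origin at the centre of its top face, rack x = +42 mm, 52 mm above the table.
- rail_d: Segment of the steel rail belonging to the gap at rack y = -26 mm: flat rigid bar 44 mm long (along rack y), 24 mm wide, 8 mm thick, 8 mm of notch between it and the next. Origin at the centre of its top face, rack x = +42 mm, 52 mm above the table.
- rail_e: Segment of the steel rail belonging to the gap at rack y = -78 mm: flat rigid bar 44 mm long (along rack y), 24 mm wide, 8 mm thick, 8 mm of notch between it and the next. Origin at the centre of its top face, rack x = +42 mm, 52 mm above the table.
- rail_f: Segment of the steel rail belonging to the gap at rack y = -130 mm: flat rigid bar 44 mm long (along rack y), 24 mm wide, 8 mm thick, 8 mm of notch between it and the next. Origin at the centre of its top face, rack x = +42 mm, 52 mm above the table.
There are look-alikes about, which are no part of the job. What is shaped like the model but green or purple is not meant.

How it is judged:
On the way, in this order (a step that is already met when the one before it is completed fails the run):
1. a fingertip touches the rail at the first gap from the red post (((y of red_post in the frame of rack above 0 m and contact force between the fingers and rail_a above 0.3 N) or (y of red_post in the frame of rack below 0 m and contact force between the fingers and rail_f above 0.3 N))), for 0.05 s.
2. a fingertip touches the rail at the second gap from the red post (((y of red_post in the frame of rack above 0 m and contact force between the fingers and rail_b above 0.3 N) or (y of red_post in the frame of rack below 0 m and contact force between the fingers and rail_e above 0.3 N))), for 0.05 s.
3. a fingertip touches the rail at the third gap from the red post (((y of red_post in the frame of rack above 0 m and contact force between the fingers and rail_c above 0.3 N) or (y of red_post in the frame of rack below 0 m and contact force between the fingers and rail_d above 0.3 N))), for 0.05 s.
4. the blue-based model is fully home in the third gap (x of model in the frame of rack above -0.006 m and ((y of red_post in the frame of rack above 0 m and y of model in the frame of rack between 0.018 and 0.034 m) or (y of red_post in the frame of rack below 0 m and y of model in the frame of rack between -0.034 and -0.018 m)) and angle between the x axis of model and the x axis of rack, either way round below 0.15 rad and angle between model's own z axis and vertical below 0.1 rad and height (world z) of model below 0.006 m), for 0.2 s.
At the end, for the whole second after the job is handed in: The blue-based model stands flat on the table in the third gap from the red post, within 6 mm of the back wall and 8 mm of the gap's middle, in line with the gap (0.15 rad), at rest; the two stored models, the jar and the bottle are within 15 mm of where they were (all of step 4 and linear speed of model below 0.01 m/s and distance of each of stored_1, stored_2, gold_jar, white_bottle from where it was at the start of the episode below 0.015 m); the robot touches nothing.
It fails at once if the rail is touched beyond the third gap ((y of red_post in the frame of rack above 0 m and (contact force between the fingers and rail_d above 0.3 N or contact force between the fingers and rail_e above 0.3 N or contact force between the fingers and rail_f above 0.3 N)) or (y of red_post in the frame of rack below 0 m and (contact force between the fingers and rail_a above 0.3 N or contact force between the fingers and rail_b above 0.3 N or contact force between the fingers and rail_c above 0.3 N))).
It fails at once if the blue-based model is lifted or tipped (height (world z) of model above 0.01 m or angle between model's own z axis and vertical above 0.3 rad).
It fails at once if a stored model, the jar or the bottle is displaced (distance of any of stored_1, stored_2, gold_jar, white_bottle from where it was at the start of the episode above 0.015 m).
It also fails if it takes over 58 s, if anything falls off the work surface, if the arm or the gripper's body presses on something with over 40 N, if the wrist force passes 120 N, or if a joint passes its speed limit or range.

## Working session

There is one attempt and no reset: what is moved stays moved. The work goes in short steps, Python scripts to look and compute and a tool call to move; the robot and the scene stay as the last step left them, time stands still between calls to the robot, and variables do not carry over. Pictures are saved under pics/ and viewed, at most 10 in all, crops included, and the job is handed in when it is done.

Besides the shell and the picture viewer there is one more tool, called after ">>>" as name(argument=value, ...) on one line, values as JSON. drive_tool: Moves the arm, as the interface text tells. Its arguments: {"type":"object","properties":{"rows":{"type":"array"}},"required":["rows"]}

```bash
mkdir -p pics; python3 - <<'E'
from station import arm
import cv2
for n in("scene","top"):
    f=arm.grab_frame(n); cv2.imwrite(f"pics/{n}0.png",f["image"]); print(n,{k:v for k,v in f.items() if k!="image"})
s=arm.read_state();print(s["t"],s["eef_pos"],s["tool_rot"],arm.tip_reach)
E
```

```text
scene {'vertical_fov': 42.48318990605107, 'cx': 321.6142391236853, 'cy': 236.04279699699583, 'origin': array([1.41159689, 0.49038587, 0.75252093]), 'rotation': array([0.44661097, 0.24032042, 0.39070109, 0.76820401])}
top {'vertical_fov': 46.54166034333557, 'cx': 311.60653165121255, 'cy': 239.5573793590962, 'origin': array([0.47080401, 0.02378815, 0.99926535]), 'rotation': array([ 0.71307816,  0.02180889, -0.0223026 , -0.70039025])}
0.1 [0.23310341 0.57925453 0.25240453] [-3.56288259e-04  1.90229163e-01  9.81739207e-01 -9.31325517e-04] 0.022
```

View pics/top0.png

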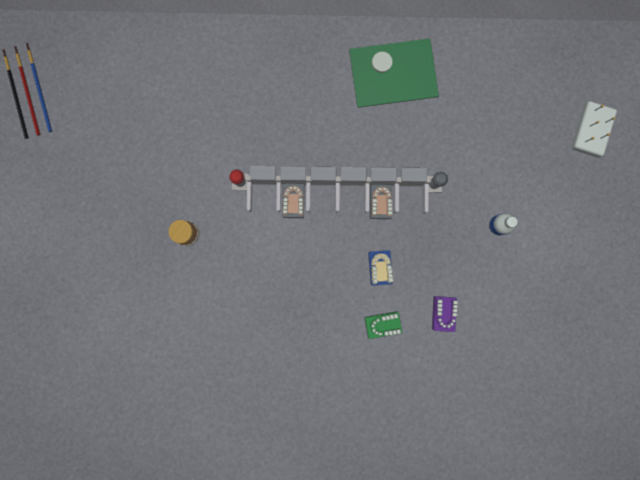

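View pics/scene0.png

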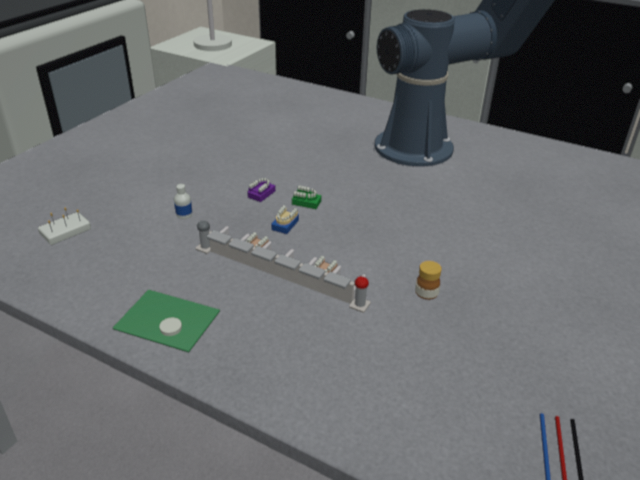

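The top view shows the red cap at (237,177) and the grey cap at (440,179). The rail segments run along row 173, and the third gap from red is around column 322. The blue model is at (381,268), with green and purple decoys near it, the jar at (181,232) and the bottle at (505,224). The scene view agrees: red is at rack +y, so the target gap is y=+26.

```bash
cat > h.py <<'E'
from station import arm
import cv2, numpy as np
from scipy.spatial.transform import Rotation as R
def cast(f,uv,z):
    uv=np.atleast_2d(uv).astype(float); F=240/np.tan(np.radians(f["vertical_fov"]/2))
    d=np.c_[(uv[:,0]-f["cx"])/F,-(uv[:,1]-f["cy"])/F,-np.ones(len(uv))]
    w,x,y,zz=f["rotation"]; d=R.from_quat([x,y,zz,w]).apply(d)
    o=f["origin"]; return o+d*((z-o[2])/d[:,2])[:,None]
def blob(m,roi):
    x0,y0,x1,y1=roi; k=np.zeros(m.shape,np.uint8); k[y0:y1,x0:x1]=1
    m=(m.astype(np.uint8)*k); n,l,s,c=cv2.connectedComponentsWithStats(m)
    i=1+np.argmax(s[1:,4]); return (l==i).astype(np.uint8),c[i],s[i]
def model(f,roi):
    hsv=cv2.cvtColor(f["image"],cv2.COLOR_BGR2HSV).astype(int); H,S,V=hsv[...,0],hsv[...,1],hsv[...,2]
    m,c,s=blob((H>100)&(H<128)&(S>110)&(V>40),roi)
    pts=np.argwhere(m)[:,::-1]; P=cast(f,pts,0.018)[:,:2]
    (cx,cy),(w,h),a=cv2.minAreaRect((P*1000).astype(np.float32))
    if w<h: a+=90; w,h=h,w
    return cx,cy,w,h,(a+90)%180-90,s
def rack(f):
    g=f["image"]; hsv=cv2.cvtColor(g,cv2.COLOR_BGR2HSV).astype(int); H,S,V=hsv[...,0],hsv[...,1],hsv[...,2]
    m,c,s=blob(((H<8)|(H>172))&(S>150)&(V>60),(215,150,265,200)); return cast(f,c,0.062)[0]*1000,s
E
python3 - <<'E'
from h import *
np.set_printoptions(precision=1,suppress=True)
f=arm.grab_frame("top"); g=f["image"]
print("red",*rack(f)); print("model",model(f,(360,240,400,292)))
gray=cv2.cvtColor(g,cv2.COLOR_BGR2GRAY)
print("rail col profile row173", gray[171:176,245:430].mean(0).astype(int))
t=(gray>105).astype(np.uint8); 
hs=cv2.cvtColor(g,cv2.COLOR_BGR2HSV)
for u in (262,292,323,353,383,414): print(u,gray[160:190,u-4:u+5].mean(1).astype(int))
print("div", gray[200:206,240:435].mean(0).astype(int))
cv2.imwrite("pics/c1.png",cv2.resize(g[140:350,220:460],None,fx=2.8,fy=2.8,interpolation=cv2.INTER_CUBIC)[:600])
E
```

```text
red [634.4 153.4  62. ] [230 170  13  13 127]
model (499.3636474609375, -96.4563980102539, 37.42738342285156, 29.86261558532715, -82.63232898712158, array([369, 251,  22,  19,  93], dtype=int32))
rail col profile row173 [138 138 137 131 127 136 139 138 138 138 138 139 138 138 138 139 139 139
 139 139 139 138 139 139 139 139 139 139 140 132 110 114 121 123 124 128
 135 139 138 138 138 138 138 138 138 138 139 138 139 139 139 139 139 139
 138 139 139 139 140 138 122 118 120 120 116 115 131 137 139 137 138 138
 138 138 138 139 138 138 138 139 139 139 139 139 139 139 139 139 140 139
 125 109 115 121 119 116 133 139 138 138 138 139 138 139 138 138 139 138
 139 139 138 139 139 139 139 139 139 139 139 139 132 112 115 120 118 113
 127 137 138 138 138 138 138 137 138 138 138 139 138 138 139 139 138 138
 139 139 139 138 139 140 136 119 117 118 117 114 116 132 137 138 137 138
 137 138 138 138 138 137 138 138 139 139 139 138 139 138 139 139 139 139
 137 129 121 121 123]
262 [120 120 119 119 118 123 136 140 139 139 138 138 139 139 138 139 139 140
 138 117  86  77  78  82 101 117 121 122 122 122]
2
[... 729 characters left out ...]
23 122 122 122 122 123 123 123 123 123 123 123 121 126
 149 171 178 169 123 111 109 131 163 171 163 133 133 147 151 150 150 150
 150 150 150 145 138 162 172 165 134 104 102 124 158 174 176 160 132 120
 120 120 119 120 120 121 120 121 120 119 118 119 121 122 121 120 121 120
 119 118 118 118 115 126 166 178 172 144 123 120 118 117 117 119 120 120
 119 118 119 120 121 120 119 117 115 117 118 118 117 117 116 114 115 143
 170 179 171 124  79  93 126 166 178 172 157 150 148 149 149 148 148 148
 149 146 132 131 160 176 174 155 127 109 117 153 174 176 161 129 115 116
 117 118 118 118 119 120 119 117 116 118 117 117 116 115 114 115 117 119
 118 116 110 106 122 165 178 172 142 118 115 116 117 116 117]
```

View pics/c1.png

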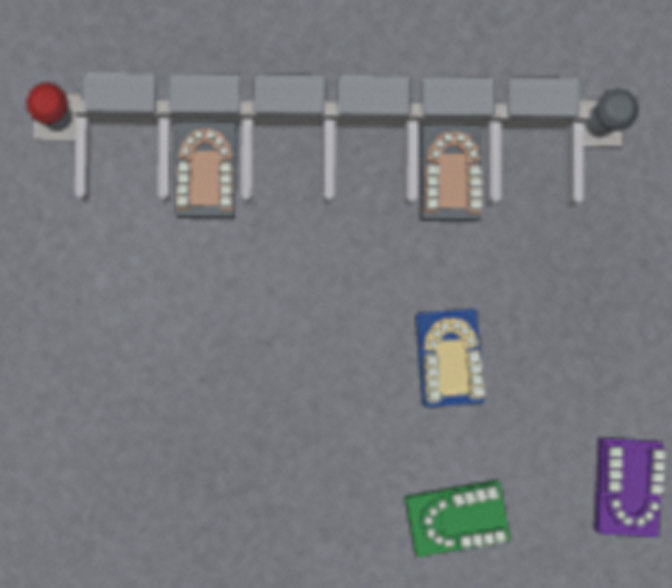

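The crop clearly shows the rail segments, the divider tops and the empty third gap, between the dividers at crop columns 246 and 330. The blue model is tilted slightly, with its corners near crop (417,312), (478,310), (484,402) and (423,406). Next I'll turn these into positions.

```bash
cat >> h.py <<'E'
def model2(f,roi):
    g=f["image"].astype(int); b,gr,r=g[...,0],g[...,1],g[...,2]
    m,c,s=blob(((g.max(2)-g.min(2)>30)|(g.min(2)>150)),roi)
    m=cv2.morphologyEx(m,cv2.MORPH_CLOSE,np.ones((3,3)))
    P=cast(f,np.argwhere(m)[:,::-1],0.018)[:,:2]*1000
    (cx,cy),(w,h),a=cv2.minAreaRect(P.astype(np.float32))
    if w<h: a+=90; w,h=h,w
    return np.round([cx,cy,w,h,(a+90)%180-90],1)
E
python3 - <<'E'
from h import *
np.set_printoptions(precision=1,suppress=True)
f=arm.grab_frame("top"); g=f["image"]
gray=cv2.cvtColor(g,cv2.COLOR_BGR2GRAY).astype(int)
# rails
m=((gray>133)&(gray<146)).astype(np.uint8); m[:160]=0; m[186:]=0
m=cv2.morphologyEx(m,cv2.MORPH_OPEN,np.ones((5,5)))
n,l,s,c=cv2.connectedComponentsWithStats(m)
rc=[]
for i in range(1,n):
    if s[i,4]>150 and 245<c[i,0]<430: rc.append(cast(f,c[i],.052)[0]*1000); print(s[i],rc[-1])
rc=np.array(sorted(rc,key=lambda p:-p[1]))
print("pitch",np.diff(rc[:,1]))
yy=[130,78,26,-26,-78,-130]
if len(rc)==6:
    p=np.polyfit(yy,rc[:,0],1);q=np.polyfit(yy,rc[:,1],1);print(p,q); th=np.arctan2(-p[0],q[0])
    o=np.array([p[1]-42*np.cos(th),q[1]-42*np.sin(th)]); print("yaw deg",np.degrees(th),"origin",o)
    T=lambda x,y:o+R.from_euler('z',th).as_matrix()[:2,:2]@[x,y]
    print("red pred",T(34,174),"gap3 home",T(0,26))
# dividers at row 203
d=gray[200:206,240:435].mean(0)
for a in range(1,len(d)-1):
    if d[a]>170 and d[a]>=d[a-1] and d[a]>d[a+1]: print("div",240+a,cast(f,[240+a,202.5],.028)[0,:2]*1000)
print("model",model2(f,(360,243,402,292)))
E
```

```text
[250 166  24  13 296] [644.2 111.5  52. ]
[281 167  24  12 288] [644.5  58.5  52. ]
[342 167  23  13 287] [645.1 -44.8  52. ]
[312 168  23  12 260] [644.3   5.9  52. ]
[372 168  24  12 288] [645.6 -97.5  52. ]
[403 168  23  12 259] [ 645.9 -150.1   52. ]
pitch [-53.1 -52.6 -50.7 -52.7 -52.6]
[ -0.  644.9] [  1.  -19.4]
yaw deg 0.40186296009243216 origin [602.9 -19.7]
red pred [635.7 154.5] gap3 home [602.8   6.3]
div 248 [594.5 136.2]
div 278 [595.4  83.7]
div 285 [595.7  71.4]
div 300 [596.1  45.1]
div 308 [596.4  31.1]
div 337 [597.3 -19.6]
div 367 [598.2 -72.2]
div 374 [598.5 -84.4]
div 389 [ 598.9 -110.7]
div 397 [ 599.2 -124.7]
div 426 [ 600.1 -175.5]
model [485.2 -97.6  59.9  38.8   5.1]
```

>>> drive_tool(rows=[{"x": 0.68,"y": -0.78,"az": 0.223,"jaw": 0},{"x": 0.68,"y": -0.78,"az": 0.223,"jaw": 0},{"x": 0.68,"y": -0.78,"az": 0.223,"jaw": 0},{"x": 0.68,"y": -0.78,"az": 0.223,"jaw": 0},{"x": 0.68,"y": -0.78,"az": 0.223,"jaw": 0},{"x": 0.68,"y": -0.78,"az": 0.223,"jaw": 0},{"x": 0.68,"y": -0.78,"az": 0.223,"jaw": 0},{"x": 0.68,"y": -0.78,"az": 0.223,"jaw": 0},{"x": 0.68,"y": -0.78,"az": 0.223,"jaw": 0},{"x": 0.68,"y": -0.78,"az": 0.223,"jaw": 0},{"x": 0.68,"y": -0.78,"az": 0.223,"jaw": 0},{"x": 0.68,"y": -0.78,"az": 0.223,"jaw": 0},{"x": 0.68,"y": -0.78,"az": 0.223,"jaw": 0},{"x": 0.68,"y": -0.78,"az": 0.223,"jaw": 0},{"x": 0.68,"y": -0.78,"az": 0.223,"jaw": 0},{"x": 0.68,"y": -0.78,"az": 0.223,"jaw": 0},{"x": 0.68,"y": -0.78,"az": 0.223,"jaw": 0},{"x": 0.68,"y": -0.78,"az": 0.223,"jaw": 0},{"x": 0.68,"y": -0.78,"az": 0.223,"jaw": 0},{"x": 0.68,"y": -0.78,"az": 0.223,"jaw": 0}])

```text
invalid input at $.rows[0]: expected keys x, y, z, ax, ay, az, jaw
```

>>> drive_tool(rows=[{"x": 0.68,"y": -0.78,"z": 0,"ax": 0,"ay": 0,"az": 0.223,"jaw": 0},{"x": 0.68,"y": -0.78,"z": 0,"ax": 0,"ay": 0,"az": 0.223,"jaw": 0},{"x": 0.68,"y": -0.78,"z": 0,"ax": 0,"ay": 0,"az": 0.223,"jaw": 0},{"x": 0.68,"y": -0.78,"z": 0,"ax": 0,"ay": 0,"az": 0.223,"jaw": 0},{"x": 0.68,"y": -0.78,"z": 0,"ax": 0,"ay": 0,"az": 0.223,"jaw": 0},{"x": 0.68,"y": -0.78,"z": 0,"ax": 0,"ay": 0,"az": 0.223,"jaw": 0},{"x": 0.68,"y": -0.78,"z": 0,"ax": 0,"ay": 0,"az": 0.223,"jaw": 0},{"x": 0.68,"y": -0.78,"z": 0,"ax": 0,"ay": 0,"az": 0.223,"jaw": 0},{"x": 0.68,"y": -0.78,"z": 0,"ax": 0,"ay": 0,"az": 0.223,"jaw": 0},{"x": 0.68,"y": -0.78,"z": 0,"ax": 0,"ay": 0,"az": 0.223,"jaw": 0},{"x": 0.68,"y": -0.78,"z": 0,"ax": 0,"ay": 0,"az": 0.223,"jaw": 0},{"x": 0.68,"y": -0.78,"z": 0,"ax": 0,"ay": 0,"az": 0.223,"jaw": 0},{"x": 0.68,"y": -0.78,"z": 0,"ax": 0,"ay": 0,"az": 0.223,"jaw": 0},{"x": 0.68,"y": -0.78,"z": 0,"ax": 0,"ay": 0,"az": 0.223,"jaw": 0},{"x": 0.68,"y": -0.78,"z": 0,"ax": 0,"ay": 0,"az": 0.223,"jaw": 0},{"x": 0.68,"y": -0.78,"z": 0,"ax": 0,"ay": 0,"az": 0.223,"jaw": 0},{"x": 0.68,"y": -0.78,"z": 0,"ax": 0,"ay": 0,"az": 0.223,"jaw": 0},{"x": 0.68,"y": -0.78,"z": 0,"ax": 0,"ay": 0,"az": 0.223,"jaw": 0},{"x": 0.68,"y": -0.78,"z": 0,"ax": 0,"ay": 0,"az": 0.223,"jaw": 0},{"x": 0.68,"y": -0.78,"z": 0,"ax": 0,"ay": 0,"az": 0.223,"jaw": 0}])

```text
t: 1.87
eef_pos: [0.6421, 0.1104, 0.253]
tool_rot: [-0.0, -0.004, 1.0, 0.0]
ft_force: [0.1, 1.2, 0.6]
finger_gap: -0.0003
finger_force: 0.0
```

>>> drive_tool(rows=[{"x": 0.1,"y": 0,"z": -0.95,"ax": 0,"ay": 0,"az": 0,"jaw": 0},{"x": 0,"y": 0,"z": -0.95,"ax": 0,"ay": 0,"az": 0,"jaw": 0},{"x": 0,"y": 0,"z": -0.95,"ax": 0,"ay": 0,"az": 0,"jaw": 0},{"x": 0,"y": 0,"z": -0.95,"ax": 0,"ay": 0,"az": 0,"jaw": 0},{"x": 0,"y": 0,"z": -0.95,"ax": 0,"ay": 0,"az": 0,"jaw": 0},{"x": 0,"y": 0,"z": -0.8,"ax": 0,"ay": 0,"az": 0,"jaw": 0},{"x": 0,"y": 0,"z": -0.15,"ax": 0,"ay": 0,"az": 0,"jaw": 0},{"x": 0,"y": 0,"z": -0.1,"ax": 0,"ay": 0,"az": 0,"jaw": 0},{"x": 0,"y": 0,"z": 0,"ax": 0,"ay": 0,"az": 0,"jaw": 0}])

```text
t: 2.62
eef_pos: [0.6448, 0.1118, 0.0795]
tool_rot: [0.0, -0.003, 1.0, 0.0]
ft_force: [0.7, -0.1, 0.2]
finger_gap: 0.0001
finger_force: 0.0
```

>>> drive_tool(rows=[{"x": 0,"y": 0,"z": -0.05,"ax": 0,"ay": 0,"az": 0,"jaw": 0},{"x": 0,"y": 0,"z": -0.05,"ax": 0,"ay": 0,"az": 0,"jaw": 0},{"x": 0,"y": 0,"z": -0.04,"ax": 0,"ay": 0,"az": 0,"jaw": 0},{"x": 0,"y": 0,"z": 0,"ax": 0,"ay": 0,"az": 0,"jaw": 0}])

```text
t: 2.95
eef_pos: [0.6449, 0.1118, 0.0761]
tool_rot: [0.001, -0.003, 1.0, -0.0]
ft_force: [-0.3, 0.4, 0.5]
finger_gap: 0.0003
finger_force: 0.0
```

>>> drive_tool(rows=[{"x": 0,"y": 0,"z": -0.04,"ax": 0,"ay": 0,"az": 0,"jaw": 0},{"x": 0,"y": 0,"z": -0.04,"ax": 0,"ay": 0,"az": 0,"jaw": 0},{"x": 0,"y": 0,"z": -0.04,"ax": 0,"ay": 0,"az": 0,"jaw": 0},{"x": 0,"y": 0,"z": 0,"ax": 0,"ay": 0,"az": 0,"jaw": 0}])

```text
t: 3.28
eef_pos: [0.6448, 0.1118, 0.0741]
tool_rot: [0.001, -0.003, 1.0, -0.0]
ft_force: [-4.1, -0.3, 11.0]
finger_gap: 0.0003
finger_force: 6.0
```

>>> drive_tool(rows=[{"x": 0,"y": 0,"z": 0.5,"ax": 0,"ay": 0,"az": 0,"jaw": 0},{"x": 0,"y": -0.85,"z": 0,"ax": 0,"ay": 0,"az": 0,"jaw": 0},{"x": 0,"y": -0.9,"z": 0,"ax": 0,"ay": 0,"az": 0,"jaw": 0},{"x": 0,"y": 0,"z": 0,"ax": 0,"ay": 0,"az": 0,"jaw": 0},{"x": 0,"y": 0,"z": -0.3,"ax": 0,"ay": 0,"az": 0,"jaw": 0},{"x": 0,"y": 0,"z": -0.1,"ax": 0,"ay": 0,"az": 0,"jaw": 0},{"x": 0,"y": 0,"z": -0.05,"ax": 0,"ay": 0,"az": 0,"jaw": 0},{"x": 0,"y": 0,"z": -0.05,"ax": 0,"ay": 0,"az": 0,"jaw": 0},{"x": 0,"y": 0,"z": 0,"ax": 0,"ay": 0,"az": 0,"jaw": 0},{"x": 0,"y": 0,"z": 0,"ax": 0,"ay": 0,"az": 0,"jaw": 0}])

```text
t: 4.12
eef_pos: [0.6441, 0.0593, 0.074]
tool_rot: [-0.0, -0.004, 1.0, -0.001]
ft_force: [-5.2, -4.0, 17.1]
finger_gap: -0.0002
finger_force: 8.8
```

>>> drive_tool(rows=[{"x": 0,"y": 0,"z": 0.5,"ax": 0,"ay": 0,"az": 0,"jaw": 0},{"x": 0,"y": -0.85,"z": 0,"ax": 0,"ay": 0,"az": 0,"jaw": 0},{"x": 0,"y": -0.9,"z": 0,"ax": 0,"ay": 0,"az": 0,"jaw": 0},{"x": 0,"y": 0,"z": 0,"ax": 0,"ay": 0,"az": 0,"jaw": 0},{"x": 0,"y": 0,"z": -0.3,"ax": 0,"ay": 0,"az": 0,"jaw": 0},{"x": 0,"y": 0,"z": -0.1,"ax": 0,"ay": 0,"az": 0,"jaw": 0},{"x": 0,"y": 0,"z": -0.05,"ax": 0,"ay": 0,"az": 0,"jaw": 0},{"x": 0,"y": 0,"z": -0.05,"ax": 0,"ay": 0,"az": 0,"jaw": 0},{"x": 0,"y": 0,"z": 0,"ax": 0,"ay": 0,"az": 0,"jaw": 0},{"x": 0,"y": 0,"z": 0,"ax": 0,"ay": 0,"az": 0,"jaw": 0}])

```text
t: 4.95
eef_pos: [0.644, 0.0076, 0.074]
tool_rot: [-0.0, -0.005, 1.0, -0.001]
ft_force: [-5.8, -3.3, 20.0]
finger_gap: 0.0001
finger_force: 9.9
```

>>> drive_tool(rows=[{"x": 0,"y": 0,"z": 0.9,"ax": 0,"ay": 0,"az": 0,"jaw": 0},{"x": 0,"y": 0,"z": 1.0,"ax": 0,"ay": 0,"az": 0,"jaw": 0},{"x": 0,"y": 0,"z": 1.0,"ax": 0,"ay": 0,"az": 0,"jaw": 0},{"x": -0.76,"y": -0.5,"z": 0,"ax": 0,"ay": 0,"az": 0,"jaw": 60},{"x": -0.76,"y": -0.5,"z": 0,"ax": 0,"ay": 0,"az": 0,"jaw": 60},{"x": -0.76,"y": -0.5,"z": 0,"ax": 0,"ay": 0,"az": 0,"jaw": 60},{"x": -0.76,"y": -0.5,"z": 0,"ax": 0,"ay": 0,"az": 0,"jaw": 60},{"x": -0.76,"y": -0.5,"z": 0,"ax": 0,"ay": 0,"az": 0,"jaw": 60},{"x": -0.76,"y": -0.5,"z": 0,"ax": 0,"ay": 0,"az": 0,"jaw": 60},{"x": -0.76,"y": -0.5,"z": 0,"ax": 0,"ay": 0,"az": 0,"jaw": 60},{"x": 0,"y": 0,"z": -0.9,"ax": 0,"ay": 0,"az": 0,"jaw": 60},{"x": 0,"y": 0,"z": -0.9,"ax": 0,"ay": 0,"az": 0,"jaw": 60},{"x": 0,"y": 0,"z": 0,"ax": 0,"ay": 0,"az": 0,"jaw": 60},{"x": 0,"y": 0,"z": 0,"ax": 0,"ay": 0,"az": 0,"jaw": 60}])

```text
t: 6.12
eef_pos: [0.4836, -0.0967, 0.103]
tool_rot: [-0.002, -0.004, 1.0, 0.001]
ft_force: [-0.2, -0.0, 0.1]
finger_gap: 0.0599
finger_force: 0.0
```

>>> drive_tool(rows=[{"x": 0,"y": 0,"z": -0.8,"ax": 0,"ay": 0,"az": 0,"jaw": 60},{"x": 0,"y": 0,"z": -0.8,"ax": 0,"ay": 0,"az": 0,"jaw": 60},{"x": 0,"y": 0,"z": -0.8,"ax": 0,"ay": 0,"az": 0,"jaw": 60},{"x": 0,"y": 0,"z": -0.3,"ax": 0,"ay": 0,"az": 0,"jaw": 60},{"x": 0,"y": 0,"z": 0,"ax": 0,"ay": 0,"az": 0,"jaw": 60},{"x": 0,"y": 0.15,"z": 0,"ax": 0,"ay": 0,"az": 0,"jaw": 60},{"x": 0,"y": 0.15,"z": 0,"ax": 0,"ay": 0,"az": 0,"jaw": 60},{"x": 0,"y": 0.15,"z": 0,"ax": 0,"ay": 0,"az": 0,"jaw": 60},{"x": 0,"y": 0.15,"z": 0,"ax": 0,"ay": 0,"az": 0,"jaw": 60},{"x": 0,"y": 0.15,"z": 0,"ax": 0,"ay": 0,"az": 0,"jaw": 60},{"x": 0,"y": 0.15,"z": 0,"ax": 0,"ay": 0,"az": 0,"jaw": 60},{"x": 0,"y": 0.15,"z": 0,"ax": 0,"ay": 0,"az": 0,"jaw": 60},{"x": 0,"y": 0.15,"z": 0,"ax": 0,"ay": 0,"az": 0,"jaw": 60}])

```text
t: 7.2
eef_pos: [0.4851, -0.0619, 0.0238]
tool_rot: [0.0, -0.003, 1.0, -0.0]
ft_force: [-0.6, -1.3, 1.6]
finger_gap: 0.0598
finger_force: 0.8
```

```bash
python3 - <<'E'
from h import *
f=arm.grab_frame("scene"); g=f["image"]
cv2.imwrite("pics/s2.png",cv2.resize(g[130:330,150:410],None,fx=2.9,fy=2.9,interpolation=cv2.INTER_CUBIC))
E
```

```text
(no output)
```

View pics/s2.png

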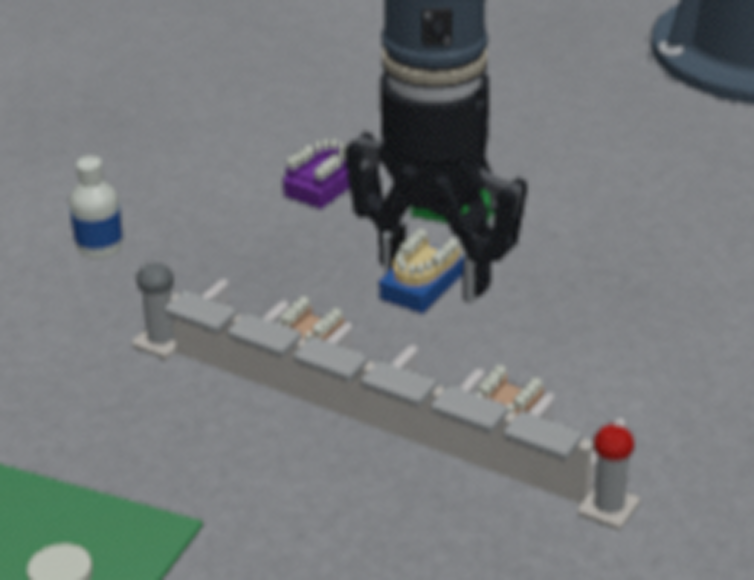

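The model (crop ~(425,270)) sits flat between the open fingers and is being pushed left by the right-hand finger. I'll carry on to the gap line.

>>> drive_tool(rows=[{"x": 0,"y": 0.2,"z": 0,"ax": 0,"ay": 0,"az": 0,"jaw": 60},{"x": 0,"y": 0.2,"z": 0,"ax": 0,"ay": 0,"az": 0,"jaw": 60},{"x": 0,"y": 0.2,"z": 0,"ax": 0,"ay": 0,"az": 0,"jaw": 60},{"x": 0,"y": 0.2,"z": 0,"ax": 0,"ay": 0,"az": 0,"jaw": 60},{"x": 0,"y": 0.2,"z": 0,"ax": 0,"ay": 0,"az": 0,"jaw": 60},{"x": 0,"y": 0.2,"z": 0,"ax": 0,"ay": 0,"az": 0,"jaw": 60},{"x": 0,"y": 0.2,"z": 0,"ax": 0,"ay": 0,"az": 0,"jaw": 60},{"x": 0,"y": 0.2,"z": 0,"ax": 0,"ay": 0,"az": 0,"jaw": 60},{"x": 0,"y": 0.2,"z": 0,"ax": 0,"ay": 0,"az": 0,"jaw": 60},{"x": 0,"y": 0.2,"z": 0,"ax": 0,"ay": 0,"az": 0,"jaw": 60},{"x": 0,"y": 0.2,"z": 0,"ax": 0,"ay": 0,"az": 0,"jaw": 60},{"x": 0,"y": 0.1,"z": 0,"ax": 0,"ay": 0,"az": 0,"jaw": 60},{"x": 0,"y": 0.1,"z": 0,"ax": 0,"ay": 0,"az": 0,"jaw": 60},{"x": 0,"y": 0.1,"z": 0,"ax": 0,"ay": 0,"az": 0,"jaw": 60},{"x": 0,"y": 0.1,"z": 0,"ax": 0,"ay": 0,"az": 0,"jaw": 60},{"x": 0,"y": 0,"z": 0,"ax": 0,"ay": 0,"az": 0,"jaw": 60}])

```text
t: 8.58
eef_pos: [0.4846, 0.0163, 0.0234]
tool_rot: [-0.0, -0.003, 1.0, 0.0]
ft_force: [-0.2, -1.3, 0.4]
finger_gap: 0.0599
finger_force: 0.0
```

>>> drive_tool(rows=[{"x": 0,"y": -0.15,"z": 0,"ax": 0,"ay": 0,"az": 0,"jaw": 60},{"x": 0,"y": -0.05,"z": 0.9,"ax": 0,"ay": 0,"az": 0,"jaw": 60},{"x": 0,"y": 0,"z": 1,"ax": 0,"ay": 0,"az": 0,"jaw": 60},{"x": -0.8,"y": -0.1,"z": 0,"ax": 0,"ay": 0,"az": 0,"jaw": 15},{"x": -0.8,"y": 0,"z": 0,"ax": 0,"ay": 0,"az": 0,"jaw": 15},{"x": -0.8,"y": 0,"z": 0,"ax": 0,"ay": 0,"az": 0,"jaw": 15},{"x": 0,"y": 0,"z": 0,"ax": 0,"ay": 0,"az": 0,"jaw": 15}])

```text
t: 9.17
eef_pos: [0.4058, 0.0078, 0.0806]
tool_rot: [-0.005, -0.003, 1.0, 0.001]
ft_force: [-0.5, 1.0, 0.2]
finger_gap: 0.0149
finger_force: 0.0
```

```bash
python3 - <<'E'
from h import *
f=arm.grab_frame("top"); g=f["image"]
print(model2(f,(290,240,365,292)))
cv2.imwrite("pics/t3.png",cv2.resize(g[140:350,220:460],None,fx=2.8,fy=2.8,interpolation=cv2.INTER_CUBIC))
print(arm.read_state()["eef_pos"])
E
```

```text
[485.9   5.4  59.7  37.    1. ]
[0.40939907 0.00710269 0.08060946]
```

View pics/t3.png

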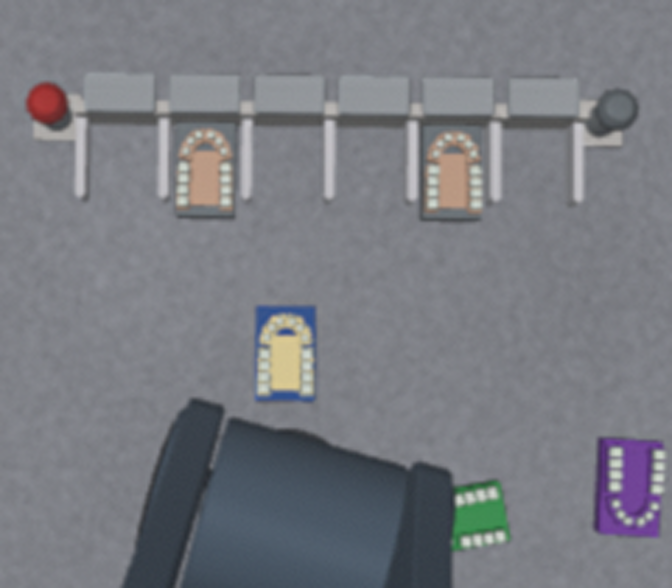

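The blue model is now lined up in front of the third gap (crop (285,352); measured (486,5.4) mm, yaw 1°), and everything else is where it was. Next I'll push from behind with both fingertips.

>>> drive_tool(rows=[{"x": 0,"y": -0.03,"z": -0.6,"ax": 0,"ay": 0,"az": 0,"jaw": 15},{"x": 0,"y": 0,"z": -0.6,"ax": 0,"ay": 0,"az": 0,"jaw": 15},{"x": 0,"y": 0,"z": -0.55,"ax": 0,"ay": 0,"az": 0,"jaw": 15},{"x": 0,"y": 0,"z": 0,"ax": 0,"ay": 0,"az": 0,"jaw": 15},{"x": 0.4,"y": 0,"z": 0,"ax": 0,"ay": 0,"az": 0,"jaw": 15},{"x": 0.4,"y": 0,"z": 0,"ax": 0,"ay": 0,"az": 0,"jaw": 15},{"x": 0.2,"y": 0,"z": 0,"ax": 0,"ay": 0,"az": 0,"jaw": 15},{"x": 0.15,"y": 0,"z": 0,"ax": 0,"ay": 0,"az": 0,"jaw": 15},{"x": 0.2,"y": 0,"z": 0,"ax": 0,"ay": 0,"az": 0,"jaw": 15},{"x": 0.2,"y": 0,"z": 0,"ax": 0,"ay": 0,"az": 0,"jaw": 15},{"x": 0.2,"y": 0,"z": 0,"ax": 0,"ay": 0,"az": 0,"jaw": 15},{"x": 0.2,"y": 0,"z": 0,"ax": 0,"ay": 0,"az": 0,"jaw": 15},{"x": 0.2,"y": 0,"z": 0,"ax": 0,"ay": 0,"az": 0,"jaw": 15},{"x": 0.2,"y": 0,"z": 0,"ax": 0,"ay": 0,"az": 0,"jaw": 15},{"x": 0.2,"y": 0,"z": 0,"ax": 0,"ay": 0,"az": 0,"jaw": 15},{"x": 0.2,"y": 0,"z": 0,"ax": 0,"ay": 0,"az": 0,"jaw": 15},{"x": 0,"y": 0,"z": 0,"ax": 0,"ay": 0,"az": 0,"jaw": 15}])

```text
t: 10.63
eef_pos: [0.4978, 0.0055, 0.0281]
tool_rot: [0.002, -0.003, 1.0, -0.0]
ft_force: [0.7, 0.1, -0.0]
finger_gap: 0.0148
finger_force: 0.0
```

```bash
python3 - <<'E'
from h import *
f=arm.grab_frame("top"); g=f["image"]
cv2.imwrite("pics/t4.png",cv2.resize(g[140:320,220:460],None,fx=3,fy=3,interpolation=cv2.INTER_CUBIC))
E
```

```text
(no output)
```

View pics/t4.png

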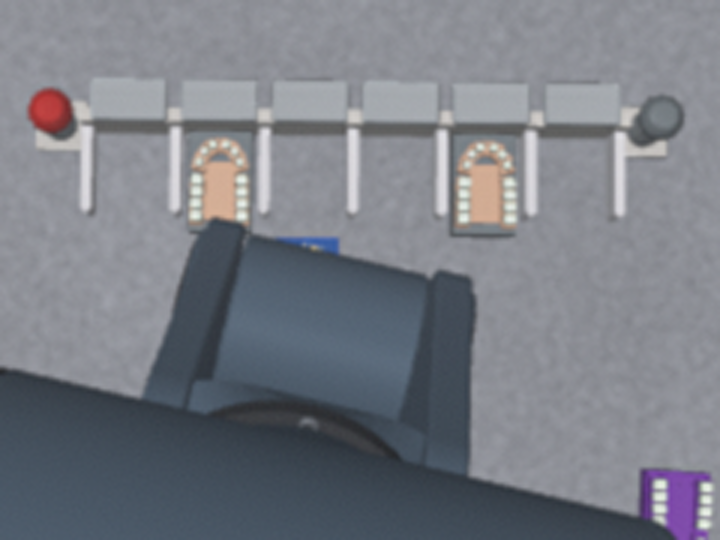

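The model's front edge shows at crop (285–338, 240), inside the third gap's dividers (264 and 353), so I keep pushing.

>>> drive_tool(rows=[{"x": 0.2,"y": 0,"z": 0,"ax": 0,"ay": 0,"az": 0,"jaw": 15},{"x": 0.2,"y": 0,"z": 0,"ax": 0,"ay": 0,"az": 0,"jaw": 15},{"x": 0.2,"y": 0,"z": 0,"ax": 0,"ay": 0,"az": 0,"jaw": 15},{"x": 0.2,"y": 0,"z": 0,"ax": 0,"ay": 0,"az": 0,"jaw": 15},{"x": 0.2,"y": 0,"z": 0,"ax": 0,"ay": 0,"az": 0,"jaw": 15},{"x": 0.2,"y": 0,"z": 0,"ax": 0,"ay": 0,"az": 0,"jaw": 15},{"x": 0.2,"y": 0,"z": 0,"ax": 0,"ay": 0,"az": 0,"jaw": 15},{"x": 0.2,"y": 0,"z": 0,"ax": 0,"ay": 0,"az": 0,"jaw": 15},{"x": 0.15,"y": 0,"z": 0,"ax": 0,"ay": 0,"az": 0,"jaw": 15},{"x": 0.1,"y": 0,"z": 0,"ax": 0,"ay": 0,"az": 0,"jaw": 15},{"x": 0,"y": 0,"z": 0,"ax": 0,"ay": 0,"az": 0,"jaw": 15}])

```text
t: 11.6
eef_pos: [0.5519, 0.0057, 0.0281]
tool_rot: [0.001, -0.003, 1.0, -0.0]
ft_force: [0.5, -0.3, -0.7]
finger_gap: 0.015
finger_force: 0.0
```

>>> drive_tool(rows=[{"x": 0.08,"y": 0,"z": 0,"ax": 0,"ay": 0,"az": 0,"jaw": 15},{"x": 0.08,"y": 0,"z": 0,"ax": 0,"ay": 0,"az": 0,"jaw": 15},{"x": 0,"y": 0,"z": 0,"ax": 0,"ay": 0,"az": 0,"jaw": 15}])

```text
t: 11.85
eef_pos: [0.5559, 0.0059, 0.028]
tool_rot: [0.0, -0.003, 1.0, -0.0]
ft_force: [-1.1, -0.2, -0.0]
finger_gap: 0.015
finger_force: 0.3
```

>>> drive_tool(rows=[{"x": 0.07,"y": 0,"z": 0,"ax": 0,"ay": 0,"az": 0,"jaw": 15},{"x": 0.07,"y": 0,"z": 0,"ax": 0,"ay": 0,"az": 0,"jaw": 15},{"x": 0,"y": 0,"z": 0,"ax": 0,"ay": 0,"az": 0,"jaw": 15}])

```text
t: 12.1
eef_pos: [0.5606, 0.0057, 0.0281]
tool_rot: [0.001, -0.003, 1.0, -0.0]
ft_force: [-0.9, -0.4, -1.1]
finger_gap: 0.0153
finger_force: 0.1
```

>>> drive_tool(rows=[{"x": 0.05,"y": 0,"z": 0,"ax": 0,"ay": 0,"az": 0,"jaw": 15},{"x": 0.05,"y": 0,"z": 0,"ax": 0,"ay": 0,"az": 0,"jaw": 15},{"x": 0,"y": 0,"z": 0,"ax": 0,"ay": 0,"az": 0,"jaw": 15}])

```text
t: 12.35
eef_pos: [0.561, 0.0059, 0.0279]
tool_rot: [-0.002, -0.003, 1.0, 0.0]
ft_force: [-4.8, -1.2, 3.9]
finger_gap: 0.0153
finger_force: 2.3
```

>>> drive_tool(rows=[{"x": 0.05,"y": 0,"z": 0,"ax": 0,"ay": 0,"az": 0,"jaw": 15},{"x": 0,"y": 0,"z": 0,"ax": 0,"ay": 0,"az": 0,"jaw": 15},{"x": 0,"y": 0,"z": 0,"ax": 0,"ay": 0,"az": 0,"jaw": 15},{"x": 0,"y": 0,"z": 0,"ax": 0,"ay": 0,"az": 0,"jaw": 15}])

```text
t: 12.68
eef_pos: [0.561, 0.006, 0.0278]
tool_rot: [-0.004, -0.003, 1.0, 0.0]
ft_force: [-6.1, -1.7, 4.8]
finger_gap: 0.0154
finger_force: 3.5
```

>>> drive_tool(rows=[{"x": -0.3,"y": 0,"z": 0,"ax": 0,"ay": 0,"az": 0,"jaw": 15},{"x": -0.5,"y": 0,"z": 0,"ax": 0,"ay": 0,"az": 0,"jaw": 15},{"x": -0.7,"y": 0,"z": 0.7,"ax": 0,"ay": 0,"az": 0,"jaw": 15},{"x": -0.8,"y": 0,"z": 0.8,"ax": 0,"ay": 0,"az": 0,"jaw": 15},{"x": -0.8,"y": 0,"z": 0.8,"ax": 0,"ay": 0,"az": 0,"jaw": 15},{"x": -0.8,"y": 0,"z": 0.2,"ax": 0,"ay": 0,"az": 0,"jaw": 15},{"x": -0.5,"y": 0,"z": 0,"ax": 0,"ay": 0,"az": 0,"jaw": 15},{"x": 0,"y": 0,"z": 0,"ax": 0,"ay": 0,"az": 0,"jaw": 15},{"x": 0,"y": 0,"z": 0,"ax": 0,"ay": 0,"az": 0,"jaw": 15}])

```text
t: 13.43
eef_pos: [0.4331, 0.0057, 0.1034]
tool_rot: [0.001, -0.003, 1.0, -0.0]
ft_force: [-0.0, -0.1, 0.1]
finger_gap: 0.0152
finger_force: 0.0
```

```bash
python3 - <<'E'
from h import *
f=arm.grab_frame("top"); g=f["image"]
cv2.imwrite("pics/t5.png",cv2.resize(g[140:320,160:430],None,fx=2.9,fy=2.9,interpolation=cv2.INTER_CUBIC))
E
```

```text
(no output)
```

View pics/t5.png

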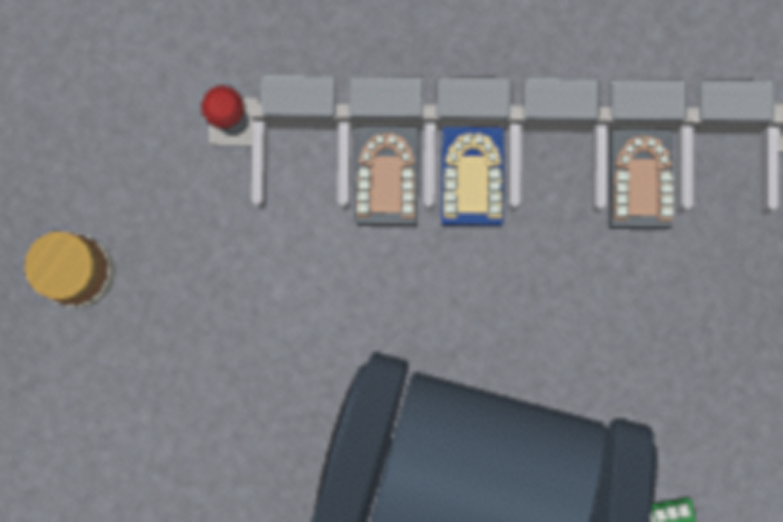

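The blue model sits square in the third gap. Its near edge (row 225) lines up with those of the two stored models (rows 225 and 227), and it is centred between dividers 430 and 515. The arm is clear, so I'll hand in.

```bash
python3 -c "
from station import arm
print(arm.job_done())"
```

```text
the job is handed in; nothing more can be done
None
```

I touched the rail at gaps 1, 2 and 3 from the red post, then pushed the blue-based model home in the third gap; the final picture shows it square and level with the stored models, and I handed the job in (no verdict was returned).

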